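Complete the spice carrier and lift it level by its bail

ROBOT

A 6-joint arm with a two-finger parallel gripper is mounted at the origin on a cart in front of the work surface, level with it; the furniture and walls round the work are solid. World frame = base frame: x ahead of the robot, y to its left, z up, the work surface at z = 0. Lengths are in m, angles in rad, forces in N, time in s.
With the tool pointing down it reaches from about 0.375 to 0.975 m from the base axis. Payload 3.8 kg.
Tool frame: the origin (TCP) lies at the very end of the fingers, on their centre line; the grasp point (between the pads) lies 19 mm behind it; z points along the fingers, y is the line along which they close (so a half turn about z gives the same grasp; the last joint's range is limited). The gripper opens to 88 mm and grips with 3 to 60 N. Pads are 18 mm wide; open, the fingers measure 123 mm over their backs; the gripper's body (75 mm by 187 mm) begins 45 mm behind the grasp point.
Start: joints at [-1.312, 0.264, 1.604, -0, 1.274, -0.037], TCP at [0.197, -0.646, 0.239] pointing down, gripper open.
Joint ranges: [-2.63, 2.63], [-0.94, 2.18], [0.31, 2.57], [-1.31, 4.45], [0, 2.66], [-2.55, 2.55]. Speed limits (rad/s): [2.57, 2.57, 3.14, 3.14, 3.14, 3.14].

INTERFACE

Orientations are given as a unit quaternion [x, y, z, w].
In Python, from cell import bot, grab_frame, close_job gives the robot as it stands (bot), with the cameras as plain functions and the job as plain functions.
- The arm moves only by the tool tcp_steps, called after "Request:" in YAML: its name, and indented under it one key for each argument. Schema: {"type":"object","properties":{"rows":{"type":"object","properties":{"ticks":{"type":"array","items":{"type":"array","items":{"type":"number"},"minItems":5,"maxItems":5},"minItems":1,"maxItems":12}},"additionalProperties":false,"required":["ticks"]},"force":{"type":"number"},"only":{"type":"string"},"quiet":{"type":"boolean"},"lines":{"type":"string"}},"required":["rows"],"additionalProperties":false}. rows is an object whose key "ticks" holds a list of rows, 1 to 12 of them, each of 5 numbers: the finger opening in m, then dx, dy, dz in normalised numbers (1 is 0.8 m), then a turn about the tool's z in a scale on which 1.0 is 2 pi rad; each row is the pose to reach, as a shift and turn from the pose commanded when the call began, along the tool's axes at that moment; what a row does not reach only later rows make up. A row lasts 1/10 s, in which the tool goes at most 0.05 m and 0.15 rad, less where a joint would pass 70% of its speed; a pose out of reach is approached as far as the arm can. The fingers move at their own pace and stop on an object; force is the grip in N (left out, the last holds). Time passes only in rows, so rows that do not move let the fingers close. The tool returns the time, the measured TCP pose, the force, the opening and the grip force at its end. only (a regular expression) keeps the lines of the reply that match it, lines (a string "A,B") keeps lines A to B, and quiet returns only ok. Shift and turn numbers lie between -1 and 1, and a call with a number outside is refused. Input that does not fit is refused with a message, and nothing moves.
- bot.get_state(): the state, without advancing time (a new reading comes with each control period).
- grab_frame(name): name is "scene" or "top" or "wrist"; returns a dict with "frame" (420x560x3 uint8, blue, green, red), "K" (3x3 intrinsics, pixels), "R" (3x3) and "t" (3): a world point X has camera coordinates R X + t. Camera axes: x right, y down, z forward; pixel columns grow to the right and rows downward; lengths in m; the calibration is good to about 2 mm. A picture is of the moment at which its call begins. There is no depth.
- close_job(): hands the job in; it is judged then, once.
The state is a dict: "time": time; "qpos": joint angles; "dq": joint speeds; "joint_efforts": joint torques, N m; "eef_pos": TCP position; "ee_rot": TCP orientation; "contact_force": force on the tool from outside, world axes, zero at the start; "wrist_torque": the same for the moment, N m; "finger_gap": finger opening in m; "finger_force": force on a finger pad.
Only numpy, scipy, OpenCV 4.12 (cv2) and the standard library are available. Lean on these libraries where they do the work, as an engineer would, in place of code of your own. Each camera call takes 0.05 s, during which the arm holds its last target. There are 200 camera calls.

TASK

Make the three-jar spice carrier ready to be handed over: stand the loose yellow-capped jar with the navy label in the carrier's empty pocket (lower it in, do not drop it), then swing the wire bail up by its wooden roller and lift the whole carrier clear of the worktop. Finish while still holding it by the roller, bail upright, at least 10 cm in the air, with all three jars seated, the carrier level and no longer swinging. Keep it from tipping on the way, and leave the red-capped jar, the flat tin and the honey jar where they stand.

Things in the scene. Friction and masses are not known exactly. Their poses are not given: they have to be found in the camera images.
- carrier: Loose spice carrier, 0.34 kg bare: brown base board 170 x 64 x 10 mm, dark wire gallery (top wire at z 50) forming three pockets in a row along its x, 53 mm apart, 49 mm square inside. Origin: centre of the underside; x towards the empty pocket, z up. Flat ears (14 mm wide, outer faces 32 mm from the middle) rise 82 mm at mid-length and carry the bail's pivot at z 78, axis along y.
- end_pocket (a point): Middle of the floor (10 mm above the carrier's underside) of the pocket at the carrier's +x end, empty at the start; turns with the carrier (same axes).
- middle_pocket (a point): The same for the middle pocket (holds jar_middle).
- bail_pocket (a point): The same for the pocket at the -x end (holds jar_front).
- bail (a joint): Angle (rad) of the U-shaped 5 mm wire bail about its pivot: 0 lies level over the carrier's -x end (start, on stops; nothing stands beside the empty pocket), 1.57 upright, 3.14 level towards +x. Nearly frictionless: it falls if let go. Arms 73 mm apart, outside the carrier; roller axis 122 mm from the pivot; it passes clear over the jars.
- grip (a point): Centre of the pale wooden roller, the bail's handle: 48 mm long (along the carrier's y), 21 mm thick, 17 at its ends. It turns freely on the bail, so fingers that pinch it across its length can keep their own direction while the bail swings up and the carrier hangs. At the start 78 mm above the worktop, 42 mm beyond the end wires. Use the position only: the axes turn with the roller.
- roller: The same roller as a body, origin at its centre.
- navy_jar: Jar to load: clear spice jar with yellow cap and navy label, 42 mm across, 96 mm tall, about 0.16 kg; the cap is the top 20 mm, as wide as the jar. Origin: centre of its underside, z up. Stands loose on the worktop left or right of the carrier. The carrier hangs level only with this jar in the end pocket.
- jar_front: Jar with yellow cap and green label, same size and weight, seated in the pocket at the bail's end. Origin: centre of its underside.
- jar_middle: Jar with yellow cap and green label, same size and weight, seated in the middle pocket. Origin: centre of its underside.
- red_jar: Bystander: spice jar with red cap, 45 mm across, 106 mm tall, not part of the set; it stands on the other side of the carrier. Origin: centre of its underside.
- flat_tin: Bystander: flat tin, 86 mm across, 40 mm tall, behind the carrier to the right. Origin: centre of its underside.
- honey_jar: Bystander: glass jar of honey with grey lid, 68 mm across, 94 mm tall, behind the carrier to the left. Origin: centre of its underside.

How it is judged:
By the outcome, as a careful person would: the job done as asked, in the order asked, and still so for the second after the job is handed in, while the arm keeps its last pose, push and grip.
It also fails if it takes over 72 s, if anything falls off the work surface, if the arm or the gripper's body presses on something with over 40 N, if the wrist force passes 120 N, or if a joint passes its speed limit or range.

## Working session

There is one attempt and no reset: what is moved stays moved. The work goes in short steps, Python scripts to look and compute and a tool call to move; the robot and the scene stay as the last step left them, time stands still between calls to the robot, and variables do not carry over. Pictures are saved under pics/ and viewed, at most 10 in all, crops included, and the job is handed in when it is done.

```bash
ls; mkdir -p pics; python3 - <<'E'
from cell import bot, grab_frame, close_job
import cv2,numpy as np
for n in ("scene","top"):
    f=grab_frame(n); cv2.imwrite(f"pics/{n}0.png",f["frame"]); print(n,f["K"].tolist(),np.round(f["R"],4).tolist(),np.round(f["t"],4).tolist())
s=bot.get_state(); print(s)
E
```

```text
cell.py
pics
scene [[543.3134766495647, 0.0, 278.43061779287484], [0.0, 543.3134766495647, 207.34890540433827], [0.0, 0.0, 1.0]] [[-0.6206, -0.7841, 0.0073], [-0.5262, 0.4096, -0.7452], [0.5813, -0.4663, -0.6668]] [0.3848, 0.3315, 1.0081]
top [[431.1476686458504, 0.0, 281.59376127534154], [0.0, 431.1476686458504, 206.35730198944267], [0.0, 0.0, 1.0]] [[0.0079, -1.0, 0.0003], [-0.9879, -0.0078, -0.1547], [0.1547, 0.001, -0.988]] [0.0493, 0.5522, 0.99]
{'time': 0.1, 'qpos': array([-1.31190500e+00,  2.64672156e-01,  1.60519540e+00, -1.34341125e-05,
        1.27374000e+00, -3.69041539e-02]), 'dq': array([-0.00065737, -0.00083426, -0.00286802,  0.00021199,  0.00110064,
        0.00109728]), 'joint_efforts': array([ 5.35545987e-04, -5.03619504e+01, -3.58067894e+01,  7.31035648e-02,
        2.32875865e-02, -5.98144629e-05]), 'eef_pos': array([ 0.19659148, -0.64507237,  0.23753905]), 'ee_rot': array([ 9.89082258e-01,  1.47361026e-01, -1.17972690e-04, -1.00054206e-03]), 'contact_force': array([-0.16924591, -0.28441355,  0.35441741]), 'wrist_torque': array([-0.01945681, -0.03330612,  0.03286142]), 'finger_force': 0.0, 'finger_gap': 0.0879003794692753}
```

View pics/scene0.png

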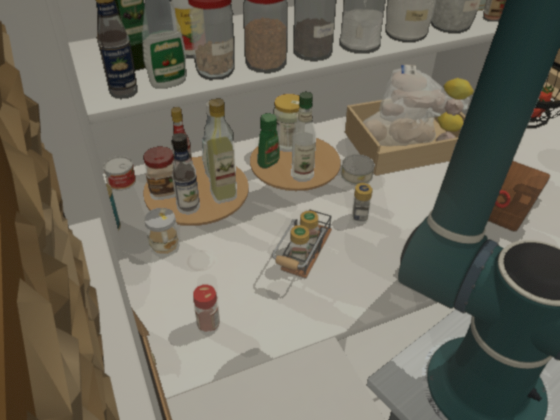

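View pics/top0.png

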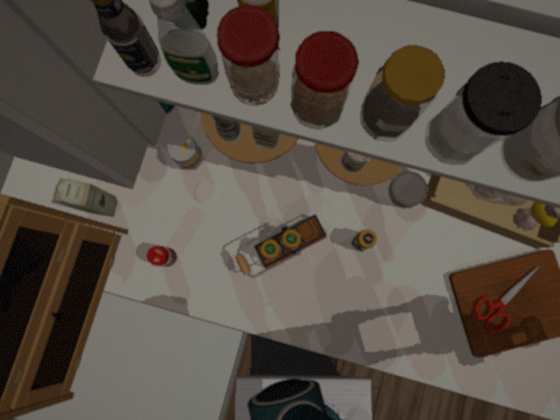

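The scene shows the carrier with its bail toward the camera-left and its roller in front. In the top view the roller is at about (243,263), the caps at (270,249) and (291,239), the empty pocket at about (313,228), the navy jar at (367,240) and the red jar at (160,256). I'll zoom in next.

```bash
cat > h.py <<'E'
import numpy as np, cv2
from cell import bot, grab_frame, close_job
def ray(f,px,z):
    K,R,t=f["K"],f["R"],f["t"]; c=-R.T@t
    d=R.T@np.linalg.inv(K)@np.array([px[0],px[1],1.]); return c+d*(z-c[2])/d[2]
def proj(f,X):
    p=f["K"]@(f["R"]@np.array(X)+f["t"]); return p[:2]/p[2]
def tool(Xw):
    s=bot.get_state(); from scipy.spatial.transform import Rotation as Ro
    return Ro.from_quat(s["ee_rot"]).as_matrix().T@(np.array(Xw)-s["eef_pos"])
def crop(n,name,x0,y0,w,h,k):
    f=grab_frame(n); cv2.imwrite(f"pics/{name}.png",cv2.resize(f["frame"][y0:y0+h,x0:x0+w],None,fx=k,fy=k,interpolation=cv2.INTER_CUBIC)); return f
E
python3 - <<'E'
from h import *
a=cv2.imread("pics/top0.png")[200:290,215:385]; b=cv2.imread("pics/scene0.png")[175:285,240:390]
a=cv2.resize(a,(680,360),interpolation=2); b=cv2.resize(b,(300,220),interpolation=2)
c=np.zeros((590,680,3),np.uint8); c[:360]=a; c[370:590,:300]=b
for i in range(0,680,40): cv2.putText(c,str(215+i//4),(i,366),0,.35,(255,255,255),1)
for i in range(0,360,40): cv2.putText(c,str(200+i//4),(655,i+4),0,.35,(0,255,0),1)
cv2.imwrite("pics/z1.png",c)
f=grab_frame("top")
for n,p,z in [("roller",(243,263),.078),("front",(270,249),.106),("mid",(291,239),.106),("navy",(367,240),.096),("red",(160,256),.106),("tin",(408,188),.04),("honey",(184,151),.094)]: print(n,ray(f,p,z).round(4))
E
```

```text
roller [0.4156 0.1401 0.078 ]
front [0.4462 0.0785 0.106 ]
mid [0.4687 0.0321 0.106 ]
navy [ 0.4686 -0.1387  0.096 ]
red [0.4288 0.3211 0.106 ]
tin [ 0.5996 -0.2518  0.04  ]
honey [0.6721 0.2813 0.094 ]
```

View pics/z1.png

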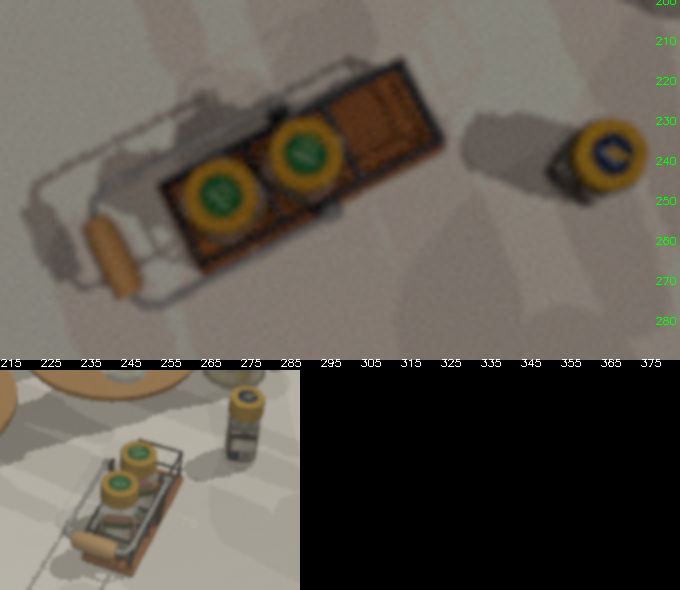

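The zoomed view puts the navy cap at (367,239), the front cap at (270,248), the middle cap at (291,238) and the roller centre at (243,264). The end pocket is empty. Next I'll work out the carrier pose and the approach.

```bash
python3 - <<'E'
from h import *
from scipy.optimize import least_squares
f=grab_frame("top")
obs=[((270.4,248.4),(-.053,0,.106)),((291.4,238.4),(0,0,.106)),((242.6,263.9),(-.122,0,.078))]
def W(p,X): c,s=np.cos(p[2]),np.sin(p[2]); return np.array([p[0]+c*X[0]-s*X[1],p[1]+s*X[0]+c*X[1],X[2]])
r=least_squares(lambda p:np.concatenate([proj(f,W(p,X))-o for o,X in obs]),[.47,.03,-1.1])
print(r.x.round(4),r.fun.round(2),"end",W(r.x,(.053,0,.01)),"roll",W(r.x,(-.122,0,.078)))
nav=ray(f,(367.1,238.6),.096); print("navy",nav)
print(tool([nav[0],nav[1],.20]), "tin/honey pix z0.4 shelf",ray(f,(300,125),.4),ray(f,(480,180),.4))
# board corners predicted
for X in [(-.085,-.032,.01),(-.085,.032,.01),(.085,.032,.01),(.085,-.032,.01)]: print((4*(proj(f,W(r.x,X))-[215,200])).round())
E
```

```text
[ 0.4704  0.0314 -1.0949] [-0.41  0.6  -0.07 -0.19  0.49 -0.42] end [ 0.49471357 -0.0157258   0.01      ] roll [0.41454539 0.13983147 0.078     ]
navy [ 0.47172212 -0.13895281  0.096     ]
[ 0.41071557 -0.40406424  0.03847702] tin/honey pix z0.4 shelf [0.62827097 0.02479478 0.4       ] [ 0.54030756 -0.25841957  0.4       ]
[200. 276.]
[154. 182.]
[401.  57.]
[449. 150.]
```

The rows are not in the units I measure in: shifts go in shares of 0.8 m and turns go in shares of 2 pi rad. I convert before sending: 0.411 m / 0.8 = 0.5138, -0.404 m / 0.8 = -0.505, -1.752 rad / 6.2832 = -0.2788.

```bash
python3 - <<'E'
from h import *
A=grab_frame("top");B=grab_frame("scene")
rows=[]
for f,p in((A,(97,82)),(B,(84,101))):
    P=f["K"]@np.c_[f["R"],f["t"]]; rows.append((P,p))
X=cv2.triangulatePoints(rows[0][0],rows[1][0],np.array(rows[0][1],float),np.array(rows[1][1],float)); print((X[:3]/X[3]).ravel())
E
```

```text
[0.71050781 0.36915308 0.39845546]
```

Request:
tcp_steps:
  rows: {"ticks": [[0.088,0.0425,-0.0425,0,-0.0232],[0.088,0.085,-0.0838,0,-0.0465],[0.088,0.1288,-0.1263,0,-0.0697],[0.088,0.1713,-0.1688,0,-0.0929],[0.088,0.2138,-0.21,0,-0.1162],[0.088,0.2563,-0.2525,0,-0.1394],[0.088,0.3,-0.295,0,-0.1627],[0.088,0.3425,-0.3375,0,-0.1859],[0.088,0.385,-0.3788,0,-0.2091],[0.088,0.4275,-0.4213,0,-0.2324],[0.088,0.4713,-0.4625,0,-0.2556],[0.088,0.5138,-0.505,0,-0.2788]]}
  force: 25

```text
time: 1.5
eef_pos: [0.4728, -0.1376, 0.2391]
ee_rot: [0.518, 0.856, 0.0, 0.001]
contact_force: [0.8, -0.5, -1.3]
finger_gap: 0.0882
finger_force: 0.0
```

```bash
python3 - <<'E'
from h import *
f=grab_frame("wrist"); cv2.imwrite("pics/w1.png",f["frame"])
print((-f["R"].T@f["t"]).round(3)); print(bot.get_state()["eef_pos"])
print("pred navy cap",proj(f,(.4717,-.139,.096)),"end floor",proj(f,(.4947,-.0157,.01)))
E
```

```text
[ 0.436 -0.067  0.386]
[ 0.47557876 -0.13161088  0.23911919]
pred navy cap [283.08927783 198.06325389] end floor [358.46248269  83.95405392]
```

View pics/w1.png

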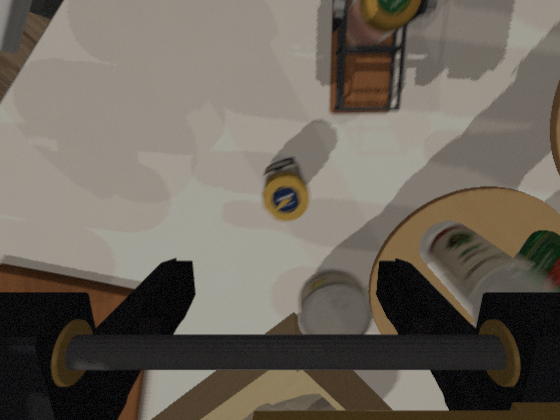

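The wrist view shows the navy cap at (287,200) and the empty pocket at the top, around (365,83), with both free. The arm may still have been settling, so I'll re-measure with it still.

Request:
tcp_steps:
  rows: {"ticks": [[0.088,0,0,0,0],[0.088,0,0,0,0],[0.088,0,0,0,0]]}

```text
time: 1.85
eef_pos: [0.4716, -0.1406, 0.2386]
ee_rot: [0.521, 0.854, -0.0, -0.0]
contact_force: [0.9, -0.9, 0.3]
finger_gap: 0.0881
finger_force: 0.0
```

```bash
python3 - <<'E'
from h import *
f=grab_frame("wrist"); s=bot.get_state(); print(s["eef_pos"],abs(s["dq"]).max())
g=cv2.cvtColor(f["frame"],cv2.COLOR_BGR2HSV); m=cv2.inRange(g,(15,120,60),(32,255,255))
n,l,st,c=cv2.connectedComponentsWithStats(m)
for i in range(1,n):
    if st[i,4]>150: print(st[i],c[i])
print("pred",proj(f,(.4717,-.139,.096)),ray(f,(287,200),.096))
cv2.imwrite("pics/w2.png",f["frame"])
E
```

```text
[ 0.47152227 -0.14075541  0.23864373] 0.006318421449893745
[361   0  61  26 912] [387.98355263  11.91885965]
[ 264  171   46   50 1275] [286.44313725 194.06901961]
[ 378  184  159   76 1084] [452.04059041 208.38653137]
[521 194  39  21 166] [541.36144578 203.73493976]
[511 200  26  36 234] [523.0042735  218.83760684]
[465 202  60  49 481] [491.34095634 224.86070686]
[372 261   8  58 154] [375.11038961 288.75324675]
[ 51 324  20  62 379] [ 57.68337731 357.34828496]
[499 324  21  62 380] [512.86315789 357.46315789]
[ 253  403  307   17 2749] [415.58712259 414.2273554 ]
pred [286.12605398 196.07609341] [ 0.47402912 -0.14183314  0.096     ]
```

To row units: 0.1745 m / 0.8 = 0.2181, 0.14 m / 0.8 = 0.175.

Request:
tcp_steps:
  rows: {"ticks": [[0.088,0,0,0.05,0],[0.088,0,0,0.1,0],[0.088,0,0,0.1375,0],[0.088,0,0,0.175,0],[0.088,0,0,0.2063,0],[0.088,0,0,0.2181,0],[0.088,0,0,0.2181,0],[0.088,0,0,0.2181,0]]}
  force: 25

```text
time: 2.7
eef_pos: [0.4728, -0.1404, 0.0652]
ee_rot: [0.521, 0.854, 0.0, 0.001]
contact_force: [-0.1, 0.3, 1.0]
finger_gap: 0.0879
finger_force: 0.0
```

Request:
tcp_steps:
  rows: {"ticks": [[0.055,0,0,0,0],[0.048,0,0,0,0],[0.038,0,0,0,0],[0.034,0,0,0,0],[0.03,0,0,0,0],[0.03,0,0,0,0],[0.03,0,0,0,0],[0.03,0,0,0,0]]}
  force: 25

```text
time: 3.5
eef_pos: [0.4722, -0.1394, 0.0644]
ee_rot: [0.52, 0.854, 0.0, -0.0]
contact_force: [-0.7, -0.7, 1.0]
finger_gap: 0.0436
finger_force: 25.0
```

To row units: -0.1 m / 0.8 = -0.125, 0.0997 m / 0.8 = 0.1246.

Request:
tcp_steps:
  rows: {"ticks": [[0.03,0,0,-0.025,0],[0.03,0,0,-0.0625,0],[0.03,0,0,-0.1,0],[0.03,0,0,-0.125,0],[0.03,0.025,0.0188,-0.125,0],[0.03,0.0563,0.0425,-0.125,0],[0.03,0.0875,0.0663,-0.125,0],[0.03,0.1125,0.0863,-0.125,0],[0.03,0.1246,0.0956,-0.125,0],[0.03,0.1246,0.0956,-0.125,0],[0.03,0.1246,0.0956,-0.125,0],[0.03,0.1246,0.0956,-0.125,0]]}

```text
time: 4.7
eef_pos: [0.4941, -0.0166, 0.164]
ee_rot: [0.52, 0.854, -0.0, -0.0]
contact_force: [0.6, 0.1, -0.7]
finger_gap: 0.0437
finger_force: 25.0
```

```bash
python3 - <<'E'
from h import *
f=grab_frame("wrist"); s=bot.get_state(); e=s["eef_pos"]; print(e,s["ee_rot"])
fr=f["frame"][0:300,130:430]; im=cv2.resize(fr,None,fx=2,fy=2,interpolation=2); cv2.imwrite("pics/w3.png",im)
g=grab_frame("top"); 
cv2.imwrite("pics/t3.png",cv2.resize(g["frame"][200:290,215:385],None,fx=4,fy=4,interpolation=2))
P=np.array([.4704,.0314]);c,sn=np.cos(-1.0949),np.sin(-1.0949)
for X in [(-.0265,-.0265,.05),(-.0265,.0265,.05),(.08,-.0265,.05),(.08,.0265,.05),(.085,.032,.01),(.085,-.032,.01),(0,0,.106),(-.053,0,.106)]:
    w=(P[0]+c*X[0]-sn*X[1],P[1]+sn*X[0]+c*X[1],X[2]); print(X,(2*(proj(f,w)-[130,0])).round())
E
```

```text
[ 0.49412695 -0.0167107   0.16405345] [ 5.20537292e-01  8.53838900e-01 -2.33791090e-04 -7.36554098e-05]
(-0.0265, -0.0265, 0.05) [240. 204.]
(-0.0265, 0.0265, 0.05) [386. 204.]
(0.08, -0.0265, 0.05) [248. 475.]
(0.08, 0.0265, 0.05) [377. 475.]
(0.085, 0.032, 0.01) [380. 453.]
(0.085, -0.032, 0.01) [244. 453.]
(0, 0, 0.106) [314. 297.]
(-0.053, 0, 0.106) [314. 102.]
```

View pics/w3.png

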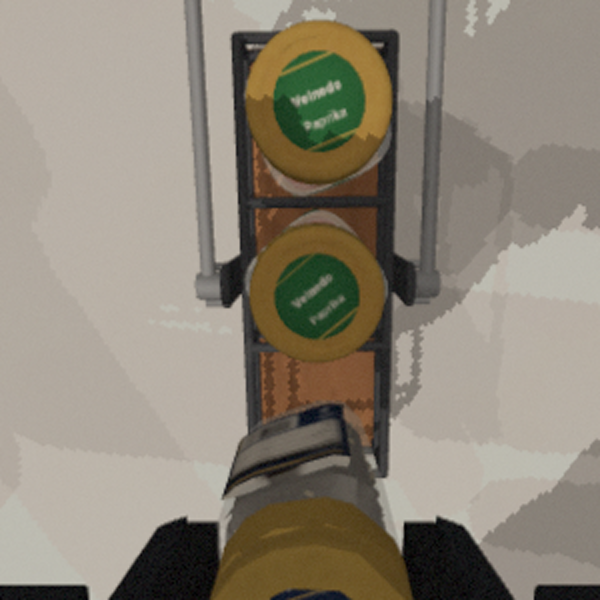

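The wrist view has the carrier wires centred near column 319 at the end pocket, and the held jar and fingers near column 313. I need to shift about 2 mm along tool +y. Next I'll lower to just above the gallery and check from the other cameras.

To row units: 0.038 m / 0.8 = 0.0475, 0.002 m / 0.8 = 0.0025.

Request:
tcp_steps:
  rows: {"ticks": [[0.03,0,0.0025,0.0125,0],[0.03,0,0.0025,0.0313,0],[0.03,0,0.0025,0.0438,0],[0.03,0,0.0025,0.0475,0],[0.03,0,0.0025,0.0475,0],[0.03,0,0.0025,0.0475,0]]}

```text
time: 5.4
eef_pos: [0.4964, -0.0149, 0.1265]
ee_rot: [0.52, 0.854, 0.0, 0.0]
contact_force: [0.5, 0.2, -0.1]
finger_gap: 0.0436
finger_force: 25.0
```

```bash
python3 - <<'E'
from h import *
e=bot.get_state()["eef_pos"]; print(e)
c=np.zeros((600,800,3),np.uint8)
f=grab_frame("scene"); a=f["frame"][185:285,260:360]; c[:400,:400]=cv2.resize(a,(400,400),interpolation=2)
g=grab_frame("top"); a=g["frame"][205:280,255:355]; c[:300,400:]=cv2.resize(a,(400,300),interpolation=2)
w=grab_frame("wrist"); a=w["frame"][90:240,180:380]; c[300:600,400:]=cv2.resize(a,(400,300),interpolation=2)
cv2.imwrite("pics/c4.png",c)
E
```

```text
[ 0.49639191 -0.01488699  0.12646332]
```

View pics/c4.png

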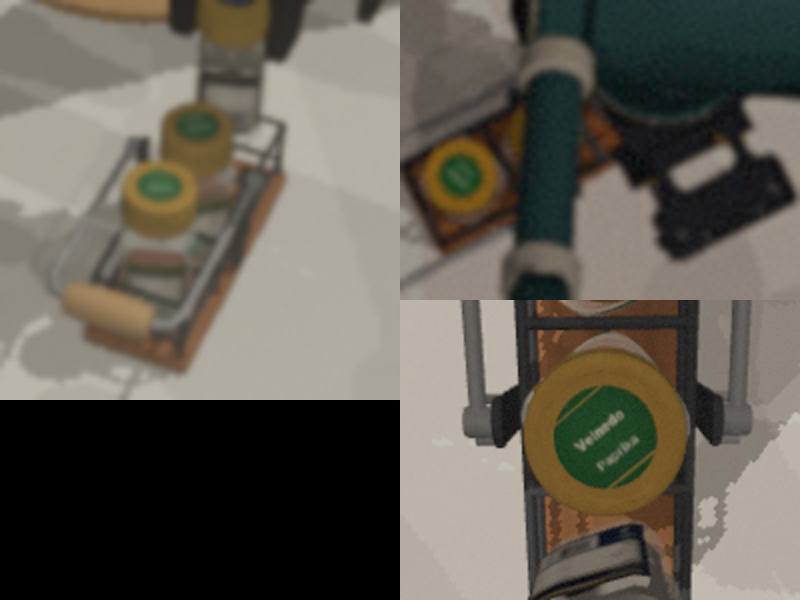

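The jar hangs above the end pocket, but its bottom looks a few pixels off in the wrist view (about 601, with the pocket centre at 609). I'll overlay the predicted outlines to measure the difference.

```bash
python3 - <<'E'
from h import *
e=bot.get_state()["eef_pos"]; print(e)
P=np.array([.4704,.0314]);c,sn=np.cos(-1.0949),np.sin(-1.0949)
W=lambda X:(P[0]+c*X[0]-sn*X[1],P[1]+sn*X[0]+c*X[1],X[2])
out=np.zeros((600,800,3),np.uint8)
for i,(n,x0,y0,k,w) in enumerate([("scene",285,180,8,50),("wrist",215,130,4,100)]):
    f=grab_frame(n); im=cv2.resize(f["frame"][y0:y0+ (75 if i==0 else 150),x0:x0+w],None,fx=k,fy=k,interpolation=2)
    px=lambda X:tuple(int(v) for v in (k*(proj(f,X)-[x0,y0])+k/2-.5))
    for z in (.0625,.1): 
        pts=np.array([px((e[0]+.021*np.cos(t),e[1]+.021*np.sin(t),z)) for t in np.linspace(0,6.28,40)]); cv2.polylines(im,[pts],1,(0,0,255),1)
    pts=np.array([px(W(X)) for X in [(.0265,-.0265,.049),(.0265,.0265,.049),(.0795,.0265,.049),(.0795,-.0265,.049)]]); cv2.polylines(im,[pts],1,(0,255,0),1)
    out[:im.shape[0],400*i:400*i+im.shape[1]]=im
cv2.imwrite("pics/o5.png",out)
E
```

```text
[ 0.49665988 -0.0148243   0.12687783]
```

View pics/o5.png

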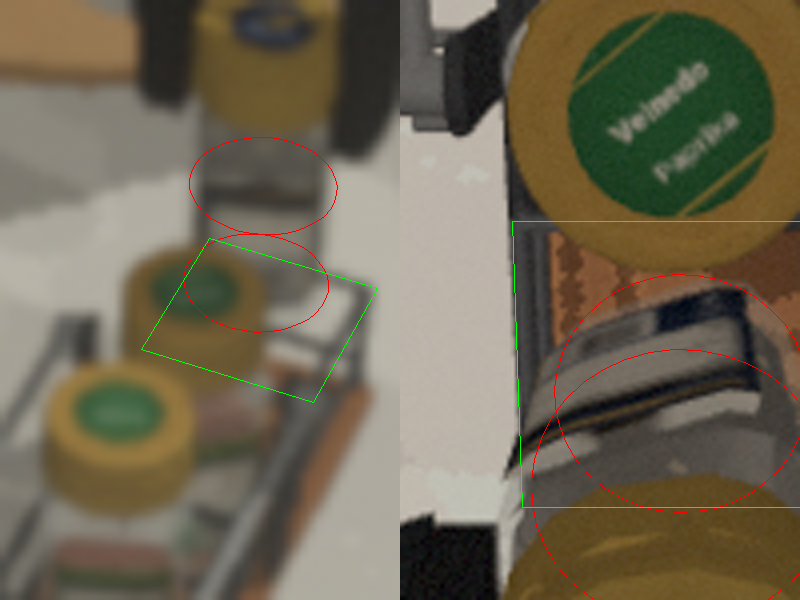

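```bash
python3 - <<'E'
from h import *
f=grab_frame("scene"); w=grab_frame("wrist"); e=bot.get_state()["eef_pos"]
d=f["R"][2,:2]/np.linalg.norm(f["R"][2,:2])
def show(x,y,zb): 
    for n,X in (("captop",(x,y,zb+.096)),("capbotfront",(x-.021*d[0],y-.021*d[1],zb+.076)),("botfront",(x-.021*d[0],y-.021*d[1],zb))): print(n,proj(f,X).round(1))
print("standing");show(.472,-.1394,0);print("now");show(e[0],e[1],e[2]-.064)
print("o5 px cap", (8*(proj(f,(e[0],e[1],e[2]+.032))-[285,180])).round())
for z in (.16,.12,.0625): print(z,proj(w,(e[0],e[1],z)).round(1))
fr=w["frame"]; g=cv2.cvtColor(fr,cv2.COLOR_BGR2HSV); m=cv2.inRange(g,(15,120,60),(32,255,255)); m[:240]=0
for r in range(250,330,10):
    x=np.where(m[r,200:370])[0]+200; print(r,(x.min(),x.max(),(x.min()+x.max())/2) if len(x) else None)
E
```

```text
standing
captop [363.9 188.1]
capbotfront [363.9 200.3]
botfront [360.4 223.7]
now
captop [319.  182.9]
capbotfront [319. 196.]
botfront [317.1 221.1]
o5 px cap [272.  23.]
0.16 [284.9 317.3]
0.12 [284.9 269.4]
0.0625 [284.9 228.9]
250 (np.int64(278), np.int64(299), np.float64(288.5))
260 (np.int64(252), np.int64(315), np.float64(283.5))
270 (np.int64(244), np.int64(326), np.float64(285.0))
280 (np.int64(241), np.int64(331), np.float64(286.0))
290 (np.int64(238), np.int64(333), np.float64(285.5))
300 (np.int64(235), np.int64(336), np.float64(285.5))
310 (np.int64(235), np.int64(337), np.float64(286.0))
320 (np.int64(236), np.int64(338), np.float64(287.0))
```

To row units: 0.034 m / 0.8 = 0.0425, -0.0007 m / 0.8 = -0.0009.

Request:
tcp_steps:
  rows: {"ticks": [[0.03,0,-0.0009,0.01,0],[0.03,0,-0.0009,0.02,0],[0.03,0,-0.0009,0.0275,0],[0.03,0,-0.0009,0.035,0],[0.03,0,-0.0009,0.0425,0],[0.03,0,-0.0009,0.0425,0]]}

```text
time: 6.35
eef_pos: [0.4945, -0.0151, 0.0909]
ee_rot: [0.52, 0.854, -0.001, -0.001]
contact_force: [-0.3, -0.3, -1.5]
finger_gap: 0.0434
finger_force: 25.0
```

To row units: 0.017 m / 0.8 = 0.0213, 0.016 m / 0.8 = 0.02.

Request:
tcp_steps:
  rows: {"ticks": [[0.03,0,0,0.0063,0],[0.03,0,0,0.0113,0],[0.03,0,0,0.015,0],[0.03,0,0,0.0181,0],[0.03,0,0,0.02,0],[0.03,0,0,0.0213,0],[0.03,0,0,0.0213,0],[0.03,0,0,0.0213,0]]}

```text
time: 7.15
eef_pos: [0.4956, -0.0151, 0.0753]
ee_rot: [0.52, 0.854, 0.0, 0.0]
contact_force: [-0.3, 0.0, -0.9]
finger_gap: 0.0435
finger_force: 25.0
```

To row units: 0.002 m / 0.8 = 0.0025, 0.0015 m / 0.8 = 0.0019.

Request:
tcp_steps:
  rows: {"ticks": [[0.03,0,0,0.0013,0],[0.03,0,0,0.0019,0],[0.03,0,0,0.0025,0],[0.03,0,0,0.0025,0],[0.03,0,0,0.0025,0]]}

```text
time: 7.65
eef_pos: [0.4959, -0.015, 0.0743]
ee_rot: [0.52, 0.854, 0.0, 0.0]
contact_force: [-2.9, 1.4, 6.6]
finger_gap: 0.0433
finger_force: 25.0
```

To row units: -0.16 m / 0.8 = -0.2, -0.13 m / 0.8 = -0.1625.

Request:
tcp_steps:
  rows: {"ticks": [[0.045,0,0,0,0],[0.05,0,0,0,0],[0.06,0,0,0,0],[0.07,0,0,0,0],[0.07,0,0,0,0],[0.07,0,0,-0.025,0],[0.07,0,0,-0.0625,0],[0.07,0,0,-0.1125,0],[0.07,0,0,-0.1625,0],[0.07,0,0,-0.2,0],[0.07,0,0,-0.2,0]]}

```text
time: 8.75
eef_pos: [0.4988, -0.0154, 0.2388]
ee_rot: [0.52, 0.854, 0.002, 0.004]
contact_force: [-0.0, -0.9, -0.1]
finger_gap: 0.0702
finger_force: 0.0
```

```bash
python3 - <<'E'
from h import *
e=bot.get_state()["eef_pos"]; print(e)
c=np.zeros((600,800,3),np.uint8)
f=grab_frame("scene"); a=f["frame"][185:285,260:360]; c[:400,:400]=cv2.resize(a,(400,400),interpolation=2)
w=grab_frame("wrist"); a=w["frame"][:300,180:380]; c[:600,400:]=cv2.resize(a,(400,600),interpolation=2)
cv2.imwrite("pics/c6.png",c)
np.save("wcam.npy",dict(K=w["K"],R=w["R"],t=w["t"]),allow_pickle=True)
E
```

```text
[ 0.49881366 -0.01541439  0.23877563]
```

View pics/c6.png

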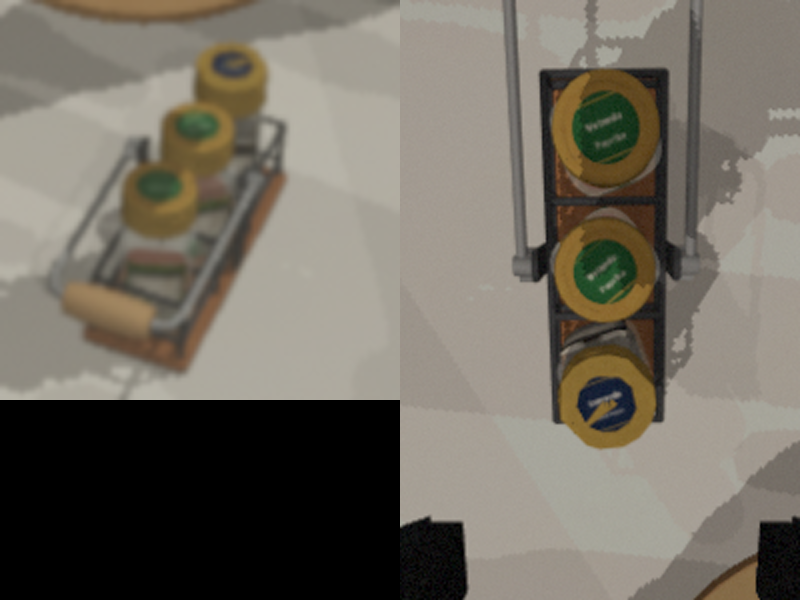

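The jar is seated with its cap level with the others (about 10 mm lower than it was), and the carrier hasn't moved. Next is the roller.

Request:
tcp_steps:
  rows: {"ticks": [[0.07,0,0,0,0],[0.07,0,0,0,0]]}

```text
time: 9.05
eef_pos: [0.4942, -0.015, 0.2311]
ee_rot: [0.52, 0.854, -0.001, -0.002]
contact_force: [-0.3, 0.2, 0.1]
finger_gap: 0.0698
finger_force: 0.0
```

```bash
python3 - <<'E'
from h import *
s=bot.get_state(); print(s["qpos"].round(3)); print(s["eef_pos"],s["ee_rot"].round(3)); print(tool((.4150,.1400,.2)))
E
```

```text
[-0.081 -0.074  1.987 -0.     1.233 -0.558]
[ 0.49419644 -0.0150375   0.23107593] [ 0.52   0.854 -0.001 -0.002]
[0.17402971 0.00092019 0.03142017]
```

To row units: 0.174 m / 0.8 = 0.2175, 0.131 m / 0.8 = 0.1638, 1.571 rad / 6.2832 = 0.25.

Request:
tcp_steps:
  rows: {"ticks": [[0.06,0.0188,0,0,0.0208],[0.05,0.0363,0,0,0.0417],[0.036,0.055,0,0,0.0625],[0.036,0.0725,0,0,0.0834],[0.036,0.0913,0,0,0.1041],[0.036,0.1088,0,0,0.1249],[0.036,0.1275,0,0,0.1458],[0.036,0.145,0,0,0.1666],[0.036,0.1638,0,0,0.1875],[0.036,0.1813,0,0,0.2083],[0.036,0.2,0,0,0.2292],[0.036,0.2175,0,0,0.25]]}

```text
time: 10.25
eef_pos: [0.4144, 0.1397, 0.2316]
ee_rot: [0.972, 0.234, -0.001, 0.0]
contact_force: [0.2, 0.1, 1.4]
finger_gap: 0.0357
finger_force: 0.0
```

Request:
tcp_steps:
  rows: {"ticks": [[0.036,0,0,0,0],[0.036,0,0,0,0],[0.036,0,0,0,0]]}

```text
time: 10.55
eef_pos: [0.4156, 0.139, 0.2326]
ee_rot: [0.971, 0.237, -0.001, 0.0]
contact_force: [-0.1, -0.2, 0.4]
finger_gap: 0.0363
finger_force: 0.0
```

```bash
python3 - <<'E'
from h import *
f=grab_frame("wrist"); s=bot.get_state(); print(s["eef_pos"],s["ee_rot"].round(4),s["qpos"].round(2))
P=np.array([.4704,.0314])+.001*np.array([.889,.457]);c,sn=np.cos(-1.0949),np.sin(-1.0949)
W=lambda X:(P[0]+c*X[0]-sn*X[1],P[1]+sn*X[0]+c*X[1],X[2])
print("roller pred",proj(f,W((-.122,0,.078))),"TCP axis at .078",proj(f,(*s["eef_pos"][:2],.078)))
g=cv2.cvtColor(f["frame"],cv2.COLOR_BGR2HSV)
im=f["frame"].copy(); q=proj(f,W((-.122,0,.078))).astype(int)
for X in((-.122,.024,.078),(-.122,-.024,.078)): cv2.circle(im,tuple(int(v) for v in proj(f,W(X))),2,(0,0,255),-1)
cv2.imwrite("pics/r7.png",im)
E
```

```text
[0.4156973  0.13890179 0.23281741] [ 9.716e-01  2.367e-01 -4.000e-04  1.000e-04] [ 0.27 -0.19  2.09 -0.    1.25  1.36]
roller pred [283.43867911 193.91874294] TCP axis at .078 [284.94789636 194.31932195]
```

View pics/r7.png

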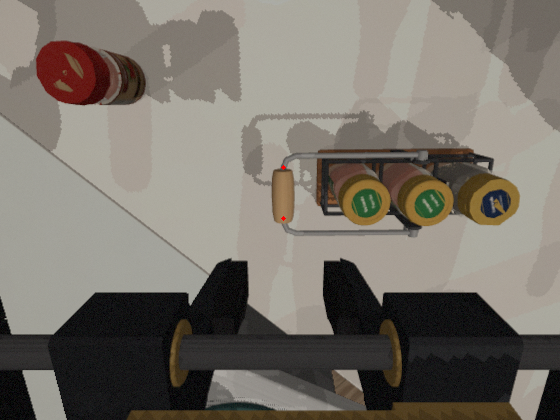

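The wrist view shows the roller centred at (283,195), matching the prediction, between the fingers (midline about 285). Next I descend and pinch.

To row units: 0.174 m / 0.8 = 0.2175, -0.0005 m / 0.8 = -0.0006.

Request:
tcp_steps:
  rows: {"ticks": [[0.036,0,-0.0006,0.05,0],[0.036,0,-0.0006,0.1,0],[0.036,0,-0.0006,0.15,0],[0.036,0,-0.0006,0.1875,0],[0.036,0,-0.0006,0.21,0],[0.036,0,-0.0006,0.2175,0],[0.036,0,-0.0006,0.2175,0],[0.036,0,-0.0006,0.2175,0]]}

```text
time: 11.4
eef_pos: [0.4165, 0.1399, 0.0602]
ee_rot: [0.972, 0.236, 0.001, -0.0]
contact_force: [0.2, -0.5, 0.8]
finger_gap: 0.0359
finger_force: 0.0
```

Request:
tcp_steps:
  rows: {"ticks": [[0.03,0,0,0,0],[0.025,0,0,0,0],[0.022,0,0,0,0],[0.018,0,0,0,0],[0.015,0,0,0,0],[0.015,0,0,0,0],[0.015,0,0,0,0],[0.015,0,0,0,0]]}
  force: 20

```text
time: 12.2
eef_pos: [0.4156, 0.1408, 0.0598]
ee_rot: [0.972, 0.236, 0.0, -0.001]
contact_force: [-2.8, 4.8, 2.1]
finger_gap: 0.0199
finger_force: 19.5
```

To row units: -0.061 m / 0.8 = -0.0763, -0.0516 m / 0.8 = -0.0645.

Request:
tcp_steps:
  rows: {"ticks": [[0.01,0,-0.0009,0,0],[0.01,0,-0.0003,-0.0133,0],[0.01,0,0.0015,-0.0265,0],[0.01,0,0.0044,-0.0395,0],[0.01,0,0.0084,-0.0521,0],[0.01,0,0.0134,-0.0645,0],[0.01,0,0.0195,-0.0763,0],[0.01,0,0.0195,-0.0763,0],[0.01,0,0.0195,-0.0763,0]]}
  force: 40

```text
time: 13.1
eef_pos: [0.4233, 0.1263, 0.1208]
ee_rot: [0.972, 0.236, 0.001, -0.0]
contact_force: [-0.9, 4.9, 0.6]
finger_gap: 0.0195
finger_force: 39.3
```

To row units: -0.0015 m / 0.8 = -0.0019, -0.001 m / 0.8 = -0.0013.

Request:
tcp_steps:
  rows: {"ticks": [[0.01,0,-0.0013,0,0],[0.01,0,-0.0019,0,0],[0.01,0,-0.0019,0,0],[0.01,0,-0.0019,0,0]]}

```text
time: 13.5
eef_pos: [0.4219, 0.1269, 0.1198]
ee_rot: [0.972, 0.236, -0.0, 0.0]
contact_force: [3.0, -1.6, -2.7]
finger_gap: 0.0195
finger_force: 39.6
```

```bash
python3 - <<'E'
from h import *
for i in range(3):
    f=grab_frame("scene"); s=bot.get_state(); print(s["eef_pos"].round(4),s["contact_force"].round(1))
a=cv2.imread("pics/scene0.png"); d=cv2.matchTemplate(f["frame"][225:285,275:335],a[229:281,279:331],5); print(cv2.minMaxLoc(d))
E
```

```text
[0.4218 0.127  0.1198] [ 1.8 -2.1 -2.8]
[0.4218 0.127  0.1199] [ 3.2 -2.5 -2. ]
[0.4218 0.127  0.1199] [ 3.  -2.6 -2.2]
(0.3987446129322052, 0.6824654340744019, (8, 8), (4, 4))
```

To row units: 0.0453 m / 0.8 = 0.0566, -0.0447 m / 0.8 = -0.0559.

Request:
tcp_steps:
  rows: {"ticks": [[0.01,0,0.0008,0,0],[0.01,0,0.008,-0.0113,0],[0.01,0,0.016,-0.0218,0],[0.01,0,0.025,-0.0316,0],[0.01,0,0.0349,-0.0406,0],[0.01,0,0.0454,-0.0486,0],[0.01,0,0.0566,-0.0559,0],[0.01,0,0.0566,-0.0559,0],[0.01,0,0.0566,-0.0559,0]]}

```text
time: 14.55
eef_pos: [0.4431, 0.0873, 0.1655]
ee_rot: [0.972, 0.236, 0.001, -0.001]
contact_force: [0.2, 2.5, 3.0]
finger_gap: 0.0196
finger_force: 39.2
```

To row units: 0.0607 m / 0.8 = 0.0759, 0.019 m / 0.8 = 0.0238.

Request:
tcp_steps:
  rows: {"ticks": [[0.01,0,0.0115,-0.0066,0],[0.01,0,0.0238,-0.0116,0],[0.01,0,0.0364,-0.0156,0],[0.01,0,0.0494,-0.0185,0],[0.01,0,0.0626,-0.0203,0],[0.01,0,0.0759,-0.0209,0],[0.01,0,0.0759,-0.0209,0],[0.01,0,0.0759,-0.0209,0],[0.01,0,0.0759,-0.0209,0]]}
  force: 45

```text
time: 15.45
eef_pos: [0.471, 0.0331, 0.1821]
ee_rot: [0.972, 0.236, 0.001, 0.0]
contact_force: [1.7, 1.9, 5.9]
finger_gap: 0.0191
finger_force: 44.0
```

To row units: -0.005 m / 0.8 = -0.0063, -0.001 m / 0.8 = -0.0013.

Request:
tcp_steps:
  rows: {"ticks": [[0.01,0,0.0013,-0.0013,0],[0.01,0,0.0013,-0.0025,0],[0.01,0,0.0013,-0.0038,0],[0.01,0,0.0013,-0.005,0],[0.01,0,0.0013,-0.0063,0],[0.01,0,0.0013,-0.0063,0],[0.01,0,0.0013,-0.0063,0],[0.01,0,0.0013,-0.0063,0]]}

```text
time: 16.25
eef_pos: [0.4708, 0.0323, 0.1864]
ee_rot: [0.972, 0.236, -0.0, -0.0]
contact_force: [-0.3, -0.4, -8.7]
finger_gap: 0.019
finger_force: 44.9
```

The rows are not in the units I measure in: shifts go in shares of 0.8 m and turns go in shares of 2 pi rad. I convert before sending: -0.133 m / 0.8 = -0.1663, -0.129 m / 0.8 = -0.1613.

Request:
tcp_steps:
  rows: {"ticks": [[0.01,0,0,-0.0038,0],[0.01,0,0,-0.0113,0],[0.01,0,0,-0.0238,0],[0.01,0,0,-0.04,0],[0.01,0,0,-0.0588,0],[0.01,0,0,-0.0775,0],[0.01,0,0,-0.0963,0],[0.01,0,0,-0.115,0],[0.01,0,0,-0.1338,0],[0.01,0,0,-0.15,0],[0.01,0,0,-0.1613,0],[0.01,0,0,-0.1663,0]]}

```text
time: 17.45
eef_pos: [0.4715, 0.0323, 0.321]
ee_rot: [0.972, 0.236, 0.001, 0.0]
contact_force: [1.0, 0.2, -8.5]
finger_gap: 0.0193
finger_force: 44.9
```

Request:
tcp_steps:
  rows: {"ticks": [[0.01,0,0,-0.0025,0],[0.01,0,0,-0.0025,0],[0.01,0,0,-0.0025,0],[0.01,0,0,-0.0025,0],[0.01,0,0,-0.0025,0],[0.01,0,0,-0.0025,0],[0.01,0,0,-0.0025,0],[0.01,0,0,-0.0025,0],[0.01,0,0,-0.0025,0],[0.01,0,0,-0.0025,0],[0.01,0,0,-0.0025,0],[0.01,0,0,-0.0025,0]]}

```text
time: 18.65
eef_pos: [0.471, 0.0323, 0.3216]
ee_rot: [0.972, 0.236, 0.0, 0.0]
contact_force: [-0.2, 0.2, -7.6]
finger_gap: 0.0189
finger_force: 44.9
```

```bash
python3 - <<'E'
from h import *
import time
c=np.zeros((600,800,3),np.uint8)
f=grab_frame("scene"); s=bot.get_state(); print(s["eef_pos"],s["contact_force"])
c[:,:400]=cv2.resize(f["frame"][110:290,240:360],(400,600),interpolation=2)
for i in range(20): g=grab_frame("scene")
c[:,400:]=cv2.resize(g["frame"][110:290,240:360],(400,600),interpolation=2)
print(np.abs(f["frame"].astype(int)-g["frame"])[110:290,240:360].mean())
cv2.imwrite("pics/l9.png",c)
E
```

```text
[0.47096928 0.03231217 0.3216419 ] [-0.10284554 -0.04096581 -7.96577073]
0.5411265432098765
```

View pics/l9.png

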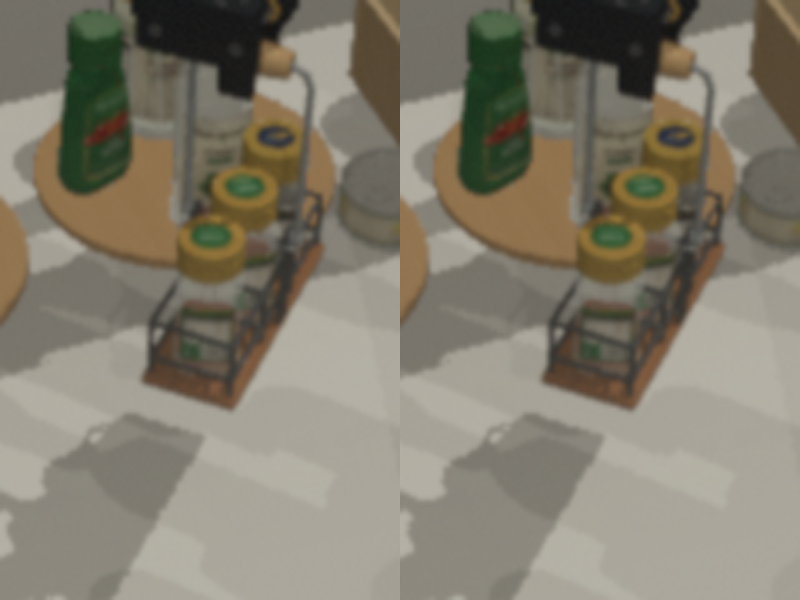

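Both frames, 1 s apart, look identical. The carrier hangs steady with all three jars seated, the front cap at about (303,180) and the navy cap at (322,151). One last check that it's level.

```bash
python3 - <<'E'
from h import *
f=grab_frame("scene"); e=bot.get_state()["eef_pos"]; z0=e[2]+.019-.2
u=np.array([.4577,-.8891])
for x in(-.053,0,.053): print(x,proj(f,(*(e[:2]+x*u),z0+.106)).round(1))
print(z0, "tilt 3deg front dz px:",(proj(f,(*(e[:2]-.053*u),z0+.1088))-proj(f,(*(e[:2]-.053*u),z0+.106))).round(1))
E
```

```text
-0.053 [302.4 179.4]
0 [312.4 164.5]
0.053 [321.8 150.6]
0.14060767786134692 tilt 3deg front dz px: [ 0.1 -1.1]
```

```bash
python3 -c "
from cell import bot, grab_frame, close_job
print(close_job())"
```

```text
the job is handed in; nothing more can be done
None
```

The job is handed in: the navy-label jar was lowered into the end pocket, and the arm is holding the carrier by the roller, bail upright, about 14 cm up. At the last check it hung still and level to within about 2°, with all three jars seated; I never moved near the bystanders, but did not re-measure where they stand.

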